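# Transfer four specimen containers into the covered carrying case, in reverse order

## Task

Slide back the cover of the carrying case, move the four specimen containers from the white rack into it, and slide the cover fully shut again. Stand one container upright in the middle of each bay, in the reverse of their order in the rack, so that a colleague on the other side of the bench reads the row as you do now: the one at the left end of the rack goes to the right end of the case, and so on along the row. Do not tip any of them over on the way.

Things in the scene. Friction and masses are not known exactly. Their poses are not given: they have to be found in the camera images.
- jar: wide round screw-top jar with a ribbed lid, 38 mm across, 34 mm tall, off-white plastic; origin: centre of its underside, z up; starts on pad_jar. 30 to 65 g
- vial: slim round capped vial, 24 mm across, 44 mm tall, the narrowest from above; origin: centre of its underside, z up; starts on pad_vial. 20 to 45 g
- bottle: square bottle, body 30 x 30 mm and 34 mm tall, with a small round cap 22 mm across on top (42 mm in all); origin: centre of its underside, z up, x and y square to its sides, x at the start across the row; starts on pad_bottle. 30 to 65 g
- mailer: rectangular slide box standing on end, 34 mm (its x, at the start across the row) x 20 mm (its y, along the row) x 42 mm tall; origin: centre of its underside, z up; starts on pad_mailer. 25 to 60 g
- pad_jar: fixed flat dark rubber pad, 4 mm thick, a 50 mm disc, on which the jar starts; it stays put and so keeps showing the old order. Origin: centre of its underside, 10 mm above the table; x across the row, y along it. The four pads lie in any order in a straight row, 56 mm apart, on a white rack whose end plates (36 mm high) stand 45 mm beyond the outer pads
- pad_vial: fixed flat dark rubber pad, 4 mm thick, a 34 mm disc, on which the vial starts; it stays put and so keeps showing the old order. Origin: centre of its underside, 10 mm above the table; x across the row, y along it
- pad_bottle: fixed flat dark rubber pad, 4 mm thick, a 40 mm square, on which the bottle starts; it stays put and so keeps showing the old order. Origin: centre of its underside, 10 mm above the table; x across the row, y along it
- pad_mailer: fixed flat dark rubber pad, 4 mm thick, a 44 x 30 mm rectangle, long across the row, on which the mailer starts; it stays put and so keeps showing the old order. Origin: centre of its underside, 10 mm above the table; x across the row, y along it
- case: fixed grey case left or right of the rack, 118 (x) x 236 mm (y), walls 4 mm thick, 56 high, inner floor 5 mm above the table. Origin: centre of its underside; x points away from the robot, y along the row (to the left), within 0.4 rad of the rack's. Flat dark lines part the floor into four bays, 110 mm in x, centred at x 0, y 84, 28, -28, -84 mm. Runners for the cover stick out 100 mm behind
- cover (a joint): clear red cover of the case, m: 0 shut, grows as it slides along case +x to 0.116, fully open, all bays clear; starts 0 to 20 mm open, stays where left, moves at 1 to 2 N. 118 x 236 x 4 mm, top 61 mm above the table. White grip bar on it, 12 mm (x) x 70 mm (y), from 61 to 85 mm above the table, centred at case x = -35 mm + joint value, y 0
Things that resemble listed ones, but are neither listed nor needed, are in the scene too. What is shaped like the vial but blue or orange is not meant.

How it is judged:
By the outcome, as a careful person would: the job done as asked, in the order asked, and still so for the second after the job is handed in, with the robot touching nothing.
It also fails if it takes over 115 s, if anything falls off the work surface, if the arm or the gripper's body presses on something with over 40 N, if the wrist force passes 120 N, or if a joint passes its speed limit or range.

## Robot

A 7-joint arm with a two-finger parallel gripper is mounted at the origin on the work surface. World frame = base frame: x ahead of the robot, y to its left, z up, the work surface at z = 0. Lengths are in m, angles in rad, forces in N, time in s.
With the tool pointing down it reaches from about 0.425 to 1.025 m from the base axis. Payload 3.6 kg.
Tool frame: the origin (TCP) lies at the very end of the fingers, on their centre line; the grasp point (between the pads) lies 19 mm behind it (ctrl.hold_point_z is the distance from the TCP to the grasp point, in m); z points along the fingers, y is the line along which they close (so a half turn about z gives the same grasp; the last joint's range is limited). The gripper opens to 85 mm and grips with 20 to 120 N. Pads are 22 mm wide; open, the fingers measure 114 mm over their backs; the gripper's body (76 mm by 85 mm) begins 54 mm behind the grasp point. The pads swing forward as they close: fully open they stand 13 mm farther back than shut.
Start: joints at [-1.256, 0.591, 0.048, 1.609, -0.033, 0.943, -0.034], TCP at [0.288, 0.666, 0.231] pointing down, gripper open.
Joint ranges: [-2.69, 2.69], [-0.47, 2.24], [-1.27, 1.36], [0.19, 2.51], [-1.53, 4.68], [0.08, 2.07], [-3.09, 3.09]. Speed limits (rad/s): [2.57, 2.57, 3.14, 3.14, 3.14, 3.14, 3.14].

## Interface

Orientations are given as a 3x3 rotation matrix whose columns are the frame's x, y, z axes.
In Python, from bench import ctrl gives the robot as it stands.
- The arm moves only by the shell command python3 -m jog 'ROWS' [FORCE]. ROWS is JSON, one flat list of numbers, 7 for each row, row after row: the turn, a rotation vector about the tool's x, y, z in degrees, then the shift along the tool's x, y, z in m, then the opening, from 0 (shut) to 1 (fully open). A call has 1 to 20 rows; each row is the pose to reach, as a shift and turn from the pose commanded when the call began, along the tool's axes at that moment; what a row does not reach only later rows make up. A row lasts 1/10 s, in which the tool goes at most 50 mm and 8.59 degrees, less where a joint would pass 70% of its speed; a pose out of reach is approached as far as the arm can. A call with a gripper value outside its range is refused whole. The fingers move at their own pace and stop on an object; FORCE is the grip in N (left out, the last holds). Time passes only in rows, so rows that repeat a pose let the fingers close. It gives the time, the measured TCP pose, the force, the opening and the grip force at its end, in the units of the state.
- ctrl.state(): the state, without advancing time (a new reading comes with each control period).
- ctrl.read_camera(name): name is "side" or "top" or "wrist"; returns the picture (420x560x3 uint8, blue, green, red); there is no depth.
- ctrl.get_calibration(name): a dict with "camera_matrix" (3x3 intrinsics, pixels), "view" (4x4, takes a point from world to camera coordinates). Camera axes: x right, y down, z forward; pixel columns grow to the right and rows downward; lengths in m; the calibration is good to about 2 mm. A picture is of the moment at which its call begins: read the wrist's pose just before it. get_calibration takes no time and is no camera call; for the wrist camera it gives the pose at the moment of the call.
- ctrl.sign_off(): hands the job in; it is judged then, once.
The state is a dict: "clock": time; "joint_pos": joint angles; "qd": joint speeds; "effort": joint torques, N m; "eef_pos": TCP position; "orientation": TCP orientation; "force": force on the tool from outside, world axes, zero at the start; "moment": the same for the moment, N m; "opening": opening from 0.0 (shut) to 1.0 (fully open); "grip_force": force on a finger pad.
Only numpy, scipy, OpenCV 4.12 (cv2) and the standard library are available. Lean on these libraries where they do the work, as an engineer would, in place of code of your own. Each camera call takes 0.05 s, during which the arm holds its last target. There are 200 camera calls.

## Working session

There is one attempt and no reset: what is moved stays moved. The work goes in short steps, Python scripts to look and compute and a shell command to move; the robot and the scene stay as the last step left them, time stands still between calls to the robot, and variables do not carry over. Pictures are saved under pics/ and viewed, at most 14 in all, crops included, and the job is handed in when it is done.

```bash
mkdir -p pics; ls; cat > h.py <<'E'
import numpy as np, cv2
from bench import ctrl
def ray(c,uv):
    K=np.array(c["camera_matrix"]);V=np.array(c["view"])
    d=V[:3,:3].T@np.linalg.solve(K,[uv[0],uv[1],1.]);o=-V[:3,:3].T@V[:3,3]
    return o,d/np.linalg.norm(d)
def onz(c,uv,z):
    o,d=ray(c,uv);return o+d*(z-o[2])/d[2]
def proj(c,p):
    K=np.array(c["camera_matrix"]);V=np.array(c["view"])
    q=K@(V[:3,:3]@np.asarray(p)+V[:3,3]);return q[:2]/q[2]
def tri(c1,u1,c2,u2):
    o1,d1=ray(c1,u1);o2,d2=ray(c2,u2)
    A=np.stack([d1,-d2],1);s=np.linalg.lstsq(A,o2-o1,rcond=None)[0]
    a=o1+s[0]*d1;b=o2+s[1]*d2;return (a+b)/2,np.linalg.norm(a-b)
E
python3 - <<'E'
from h import *
np.set_printoptions(precision=4,suppress=True)
s=ctrl.state();print(s)
for n in("top","side","wrist"):
    c=ctrl.get_calibration(n);print(n,c)
    cv2.imwrite(f"pics/{n}0.png",ctrl.read_camera(n))
print(ctrl.hold_point_z)
E
```

```text
pics
{'clock': 0.0, 'joint_pos': array([-1.2565,  0.5921,  0.0483,  1.6098, -0.0333,  0.9427, -0.0337]), 'qd': array([ 0.0001,  0.0002, -0.0009, -0.0009,  0.0004,  0.0001, -0.001 ]), 'effort': array([ -0.0007, -54.8695,   1.5462, -19.8133,   0.0094,   0.0088,
         0.    ]), 'eef_pos': array([0.2872, 0.6648, 0.2302]), 'orientation': array([[-0.918 ,  0.3965, -0.0008],
       [ 0.3965,  0.918 , -0.0021],
       [-0.0001, -0.0022, -1.    ]]), 'force': array([-0.2024, -0.2938, -0.2259]), 'moment': array([-0.0394,  0.038 ,  0.0036]), 'grip_force': 0.0, 'opening': 0.9945388331836759}
top {'camera_matrix': array([[425.8672,   0.    , 271.8096],
       [  0.    , 425.8672, 208.9185],
       [  0.    ,   0.    ,   1.    ]]), 'view': array([[-0.0617, -0.9981, -0.0057,  0.073 ],
       [-0.9758,  0.0616, -0.2099,  0.507 ],
       [ 0.2099, -0.0074, -0.9777,  0.9107],
       [ 0.    ,  0.    ,  0.    ,  1.    ]])}
side {'camera_matrix': array([[428.201 ,   0.    , 279.8039],
       [  0.    , 428.201 , 212.9606],
       [  0.    ,   0.    ,   1.    ]]), 'view': array([[-0.8745, -0.4849,  0.0081,  0.4838],
       [-0.3058,  0.5384, -0.7853,  0.1699],
       [ 0.3764, -0.6892, -0.6191,  0.6634],
       [ 0.    ,  0.    ,  0.    ,  1.    ]])}
wrist {'camera_matrix': array([[358.5932,   0.    , 278.7146],
       [  0.    , 358.5932, 215.0488],
       [  0.    ,   0.    ,   1.    ]]), 'view': array([[ 0.3957,  0.9184, -0.002 , -0.7233],
       [ 0.8839, -0.3802,  0.2722, -0.0377],
       [ 0.2493, -0.1095, -0.9622,  0.3786],
       [ 0.    ,  0.    ,  0.    ,  1.    ]])}
0.0187
```

View pics/top0.png

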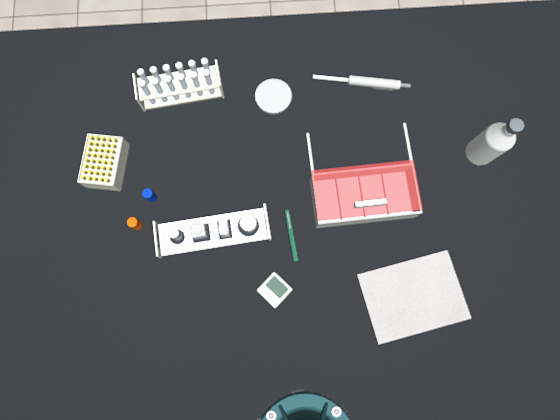

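View pics/side0.png

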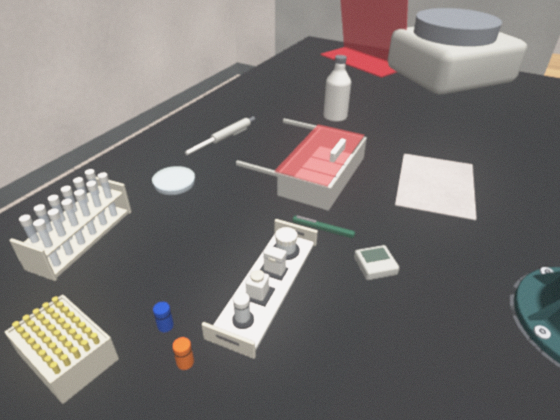

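The top view shows the rack from left to right: vial (175,233), bottle (199,231), mailer (224,228) and jar (249,223). The case is to its right, around (367,193), with the white grip bar at (371,203) and the runners pointing up (+x). The case order from left to right must therefore be jar, mailer, bottle, vial. The side view agrees.

```bash
python3 - <<'E'
from h import *
np.set_printoptions(precision=4,suppress=True)
c=ctrl.get_calibration("top");d=ctrl.get_calibration("side")
for n,u,z in[("vial",(175,233),.05),("bot",(199,231),.05),("mail",(224,228),.05),("jar",(249,223),.05),("bar",(371,203),.085)]:print(n,onz(c,u,z))
for n,u,v in[("vial",(175,233),(242,298)),("jar",(249,223),(286,236)),("bar",(371,203),(339,146))]:print(n,tri(c,u,d,v))
w=ctrl.get_calibration("wrist");s=ctrl.state();R=s["orientation"]
V=w["view"];o=-V[:3,:3].T@V[:3,3];print("cam in tool",R.T@(o-s["eef_pos"]),"\n",R.T@V[:3,:3].T)
E
```

```text
vial [0.4699 0.2621 0.05  ]
bot [0.471  0.2081 0.05  ]
mail [0.4743 0.1516 0.05  ]
jar [0.4822 0.0947 0.05  ]
bar [ 0.5035 -0.1765  0.085 ]
vial (array([0.4704, 0.2618, 0.0537]), np.float64(0.002563937594333725))
jar (array([0.4859, 0.0958, 0.0405]), np.float64(0.0038837600614922995))
bar (array([ 0.505 , -0.177 ,  0.0822]), np.float64(0.001800640391272692))
cam in tool [ 0.0675 -0.0006 -0.1429] 
 [[ 0.0009 -0.9623 -0.2721]
 [ 1.      0.0008  0.0003]
 [-0.0001 -0.2721  0.9623]]
```

View pics/wrist0.png

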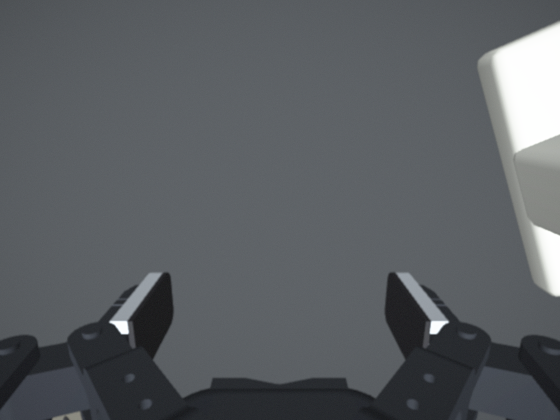

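The wrist view shows only the fingers and a corner of the white sheet. I'm moving above the rack with the fingers closing across the row.

```bash
python3 -m jog '[0,0,8,-0.03,-0.03,0,1, 0,0,16,-0.06,-0.06,0,1, 0,0,24,-0.095,-0.095,0,1, 0,0,32,-0.13,-0.13,0,1, 0,0,40,-0.165,-0.165,0,1, 0,0,48,-0.20,-0.20,-0.01,1, 0,0,56,-0.235,-0.235,-0.02,1, 0,0,61.4,-0.27,-0.27,-0.02,1, 0,0,61.4,-0.3,-0.305,-0.02,1, 0,0,61.4,-0.33,-0.335,-0.02,1, 0,0,61.4,-0.355,-0.36,-0.02,1, 0,0,61.4,-0.374,-0.383,-0.02,1, 0,0,61.4,-0.374,-0.383,-0.02,1, 0,0,61.4,-0.374,-0.383,-0.02,1, 0,0,61.4,-0.374,-0.383,-0.02,1]'
python3 - <<'E'
from h import *
import pickle
s=ctrl.state();c=ctrl.get_calibration("wrist");im=ctrl.read_camera("wrist");cv2.imwrite("pics/w1.png",im)
pickle.dump((s,c),open("w1.pkl","wb"));print(s["joint_pos"],abs(s["qd"]).max())
E
```

```text
clock: 1.65
eef_pos: [0.4785, 0.167, 0.2512]
orientation: [[-0.093, 0.996, -0.0], [0.996, 0.093, 0.001], [0.001, -0.0, -1.0]]
force: [-0.1, 0.7, 0.2]
opening: 1.005
grip_force: 0.0
[-0.75506388  0.31089915  0.41651869  2.08724171 -0.1784397   0.77680125
 -0.13508144] 0.012570962910116478
```

View pics/w1.png

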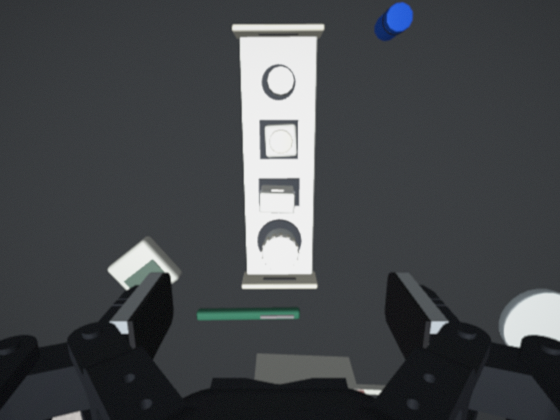

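From above, the rack row reads vial (280,81), bottle (280,140), mailer (277,195), jar (280,248) on dark pads, all upright, and the arm is square to the rack. Next is a second view for heights, then the case.

```bash
cat > snap.py <<'E'
from h import *
import pickle,sys
n=sys.argv[1]
s=ctrl.state();c=ctrl.get_calibration("wrist");im=ctrl.read_camera("wrist");cv2.imwrite(f"pics/{n}.png",im)
pickle.dump((s,c),open(n+".pkl","wb"));print(s["eef_pos"].round(4),abs(s["qd"]).max().round(4))
E
python3 -m jog '[0,0,0,0.035,0,0,1, 0,0,0,0.07,0,0,1, 0,0,0,0.07,0,0,1, 0,0,0,0.07,0,0,1, 0,0,0,0.07,0,0,1]' >/dev/null; python3 snap.py w2
python3 -m jog '[0,0,0,-0.03,0,-0.02,1, 0,0,0,-0.07,0,-0.04,1, 0,0,0,-0.115,0,-0.05,1, 0,0,0,-0.16,0,-0.05,1, 0,0,0,-0.205,0,-0.05,1, 0,0,0,-0.25,0.01,-0.05,1, 0,0,0,-0.295,0.02,-0.05,1, 0,0,0,-0.34,0.02,-0.05,1, 0,0,0,-0.38,0.02,-0.05,1, 0,0,0,-0.415,0.02,-0.05,1, 0,0,0,-0.44,0.02,-0.05,1, 0,0,0,-0.45,0.02,-0.05,1, 0,0,0,-0.45,0.02,-0.05,1, 0,0,0,-0.45,0.02,-0.05,1, 0,0,0,-0.45,0.02,-0.05,1]' ; python3 snap.py w3
```

```text
[0.4722 0.2351 0.2511] 0.0153
clock: 3.75
eef_pos: [0.5336, -0.2088, 0.3011]
orientation: [[-0.094, 0.996, -0.001], [0.996, 0.094, 0.001], [0.001, -0.0, -1.0]]
force: [-0.1, 0.7, -0.3]
opening: 0.999
grip_force: 0.0
[ 0.5336 -0.2088  0.3011] 0.0057
```

View pics/w3.png

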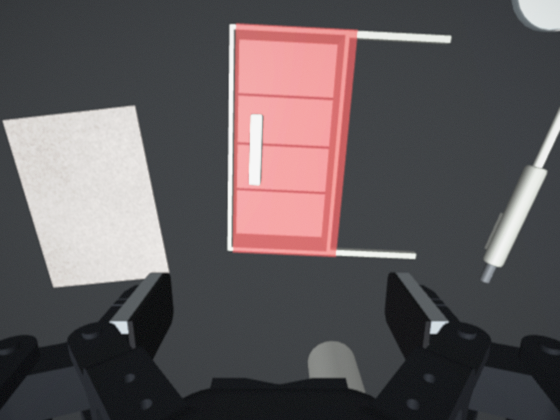

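View pics/w2.png

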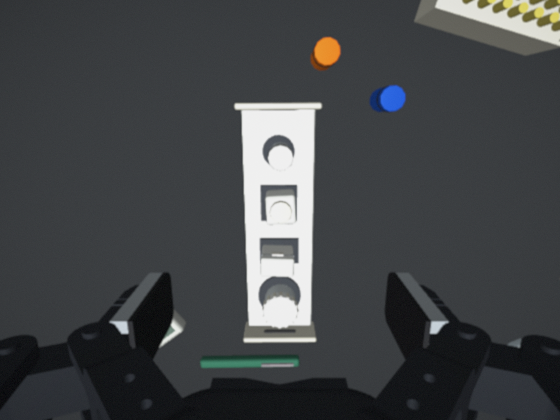

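w3 shows the cover almost shut: bar at (256,150), front wall edge from (231,24) to (229,250), and three dark lines parting the bays. w2 shows the rack again with the row lower: vial (280,157), bottle (280,210), mailer (277,265), jar (281,315).

```bash
python3 - <<'E'
from h import *
import pickle
np.set_printoptions(precision=4,suppress=True)
a=cv2.imread("pics/w1.png")[55:285,225:335];b=cv2.imread("pics/w2.png")[115:345,225:335]
cv2.imwrite("pics/crop12.png",cv2.resize(np.hstack([a,b]),None,fx=2.6,fy=2.6,interpolation=cv2.INTER_CUBIC))
im=cv2.imread("pics/w3.png");s,c=pickle.load(open("w3.pkl","rb"))
sub=np.zeros(im.shape[:2],np.uint8);sub[100:200,238:275]=1
m=((im.min(2)>170)*sub).astype(np.uint8)
ys,xs=np.nonzero(m);r=cv2.minAreaRect(np.stack([xs,ys],1).astype(np.float32));print("bar",r)
P=np.array([onz(c,p,.085) for p in cv2.boxPoints(r)]);print("corners\n",P,P.mean(0))
# bar in top
t=cv2.imread("pics/top0.png");ct=ctrl.get_calibration("top")
s2=np.zeros(t.shape[:2],np.uint8);s2[192:213,348:395]=1
m=((t.min(2)>170)*s2).astype(np.uint8);ys,xs=np.nonzero(m);r2=cv2.minAreaRect(np.stack([xs,ys],1).astype(np.float32));print(r2)
print("tri bar",tri(c,r[0],ct,r2[0]),onz(ct,r2[0],.085))
# front wall / red per-row edges
B,G,R=[im[:,:,i].astype(int) for i in range(3)]
red=(R>110)&(R-G>50)
for v in range(35,246,30):
    x=np.nonzero(red[v,200:400])[0]+200; w=np.nonzero((im[v,215:250].min(1)>140))[0]+215
    print(v,x.min(),x.max(),w.min() if len(w) else 0,w.max() if len(w) else 0, onz(c,(x.min()-.5,v),.061)[:2],onz(c,((w.min()-.5) if len(w) else 0,v),.056)[:2])
ys,xs=np.nonzero(red[:,225:365]);cs=cv2.findContours(red.astype(np.uint8)[:, :370],cv2.RETR_EXTERNAL,2)[0]
k=max(cs,key=cv2.contourArea);q=cv2.minAreaRect(k);print(q);ap=cv2.approxPolyDP(cv2.convexHull(k),6,True)[:,0];print([ (tuple(p),onz(c,p,.061)[:2]) for p in ap])
E
```

```text
bar ((252.84361267089844, 148.22616577148438), (28.911100387573242, 96.00314331054688), 0.9710219502449036)
corners
 [[ 0.4939 -0.2258  0.085 ]
 [ 0.4895 -0.1321  0.085 ]
 [ 0.517  -0.1299  0.085 ]
 [ 0.5235 -0.2235  0.085 ]] [ 0.506  -0.1778  0.085 ]
((371.0, 202.0), (20.0, 46.0), 90.0)
tri bar (array([ 0.5057, -0.1764,  0.0857]), np.float64(0.0006182416000841069)) [ 0.5057 -0.1768  0.085 ]
35 236 356 229 233 [ 0.4794 -0.0717] [ 0.4719 -0.0714]
65 235 354 229 249 [ 0.4801 -0.0988] [ 0.4734 -0.0989]
95 235 351 229 233 [ 0.4818 -0.1271] [ 0.4751 -0.1275]
125 234 348 228 249 [ 0.4826 -0.1567] [ 0.4757 -0.1575]
155 234 345 228 249 [ 0.4845 -0.1875] [ 0.4775 -0.1887]
185 234 342 228 249 [ 0.4864 -0.2197] [ 0.4793 -0.2213]
215 233 339 227 249 [ 0.4874 -0.2536] [ 0.4801 -0.2557]
245 233 336 227 231 [ 0.4895 -0.2889] [ 0.4821 -0.2915]
((290.8641052246094, 140.2182159423828), (121.19860076904297, 228.9639892578125), 2.8624050617218018)
[((np.int32(237), np.int32(23)), array([ 0.4801, -0.061 ])), ((np.int32(357), np.int32(30)), array([ 0.5963, -0.0561])), ((np.int32(335), np.int32(256)), array([ 0.6073, -0.2912])), ((np.int32(233), np.int32(251)), array([ 0.4905, -0.2961]))]
```

View pics/crop12.png

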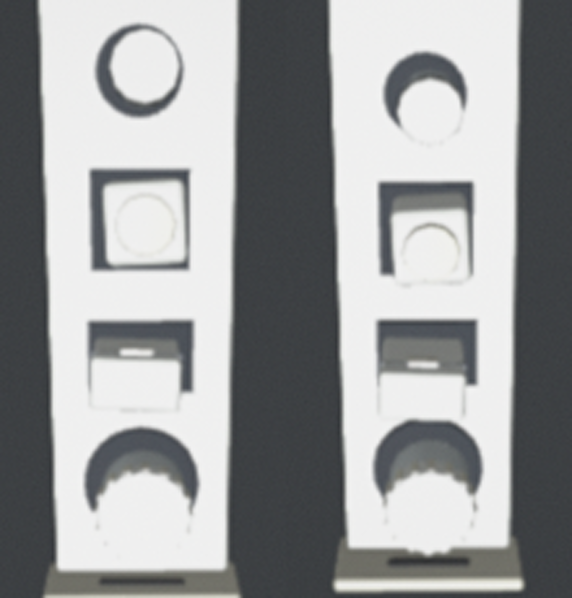

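The crop shows all four standing on their pads with small offsets and slight turns. Case yaw is about 0.046 and the cover is about 8 mm open.

```bash
python3 - <<'E'
from h import *
import pickle
np.set_printoptions(precision=4,suppress=True)
_,c1=pickle.load(open("w1.pkl","rb"));_,c2=pickle.load(open("w2.pkl","rb"))
A=lambda x,y:(x/2.6+225,y/2.6+55);B=lambda x,y:((x-286)/2.6+225,y/2.6+115)
for n,a,b,z in[("vial",A(146,65),B(431,110),.058),("bottle",A(145,224),B(431,250),.056),("mailer",A(135,384),B(422,397),.056),("jar",A(143,518),B(430,512),.048)]:
    p,e=tri(c1,a,c2,b);print(n,p,e,"plane",onz(c1,a,z)[:2],onz(c2,b,z)[:2])
for n,a,b in[("pad vial",A(139,70),B(426,95)),("padbot",A(140,219),B(426,229)),("padmail far edge",A(141,321),B(427,321)),("padjar top",A(142,428),B(428,420)),("rack near end",A(142,572),B(429,548))]:
    print(n,tri(c1,a,c2,b)[0],onz(c1,a,.014)[:2],onz(c2,b,.014)[:2])
# rack edges -> yaw
im=cv2.imread("pics/w1.png")
for v in(60,110,160,265):
    w=np.nonzero(im[v,225:340].min(1)>120)[0]+225;print(v,onz(c1,(w.min()-.5,v),.01)[:2],onz(c1,(w.max()+.5,v),.01)[:2])
w=cv2.imread("pics/w3.png")[130:170:20,244:270].min(2);print(w)
E
```

```text
vial [0.4725 0.2634 0.0553] 0.00011439631399858715 plane [0.4726 0.2632] [0.4724 0.2638]
bottle [0.4775 0.2101 0.0508] 0.00015059596698322565 plane [0.4773 0.2104] [0.4774 0.2115]
mailer [0.4793 0.152  0.0571] 0.00026167460451707126 plane [0.4792 0.1517] [0.4795 0.1515]
jar [0.488  0.0935 0.0433] 0.00036774250719386536 plane [0.4876 0.0954] [0.4879 0.0964]
pad vial [0.4703 0.2647 0.017 ] [0.47   0.2649] [0.4705 0.2644]
padbot [0.4757 0.2093 0.015 ] [0.4756 0.2092] [0.4757 0.209 ]
padmail far edge [0.48   0.1681 0.0134] [0.4799 0.1682] [0.4799 0.1684]
padjar top [0.4846 0.1236 0.0175] [0.4847 0.1225] [0.4847 0.1219]
rack near end [0.4915 0.053  0.0073] [0.491  0.0561] [0.4912 0.0573]
60 [0.4296 0.282 ] [0.5056 0.2892]
110 [0.4337 0.2346] [0.5104 0.2418]
160 [0.4391 0.1837] [0.5156 0.1909]
265 [0.4507 0.0631] [0.5279 0.0704]
[[171 171 172 171 170 190 234 245 245 245 246 246 246 246 246 245 240 216
  156 153 166 168 170 169 169 168]
 [172 170 172 171 168 186 234 245 246 246 246 246 246 246 247 245 230 168
  144 161 167 169 169 168 168 170]]
```

Measured heights match the text, with tops at about 0.055, 0.051, 0.057 and 0.043 and pads at about 0.014. Next I go down onto the bar at (0.5086, -0.177), turning 2.75° to match the case.

```bash
python3 -m jog '[0,0,2.75,0.01,-0.007,0.02,0.4, 0,0,2.75,0.025,-0.017,0.05,0.4, 0,0,2.75,0.034,-0.022,0.085,0.4, 0,0,2.75,0.034,-0.022,0.125,0.4, 0,0,2.75,0.034,-0.022,0.165,0.4, 0,0,2.75,0.034,-0.022,0.2,0.4, 0,0,2.75,0.034,-0.022,0.225,0.4, 0,0,2.75,0.034,-0.022,0.235,0.4, 0,0,2.75,0.034,-0.022,0.235,0.4, 0,0,2.75,0.034,-0.022,0.235,0.4, 0,0,2.75,0.034,-0.022,0.235,0.4]' 20; python3 -m jog '[0,0,0,0,0,0,0, 0,0,0,0,0,0,0, 0,0,0,0,0,0,0, 0,0,0,0,0,0,0, 0,0,0,0,0,0,0, 0,0,0,0,0,0,0]' 20
```

```text
clock: 4.9
eef_pos: [0.5097, -0.1793, 0.0677]
orientation: [[-0.044, 0.999, 0.003], [0.999, 0.044, -0.001], [-0.001, 0.003, -1.0]]
force: [0.6, 0.4, 1.0]
opening: 0.402
grip_force: 0.0
clock: 5.5
eef_pos: [0.509, -0.1792, 0.0674]
orientation: [[-0.044, 0.999, 0.001], [0.999, 0.044, 0.0], [-0.0, 0.001, -1.0]]
force: [-1.2, 1.0, 7.2]
opening: 0.133
grip_force: 24.5
```

```bash
python3 -m jog '[0,0,0,0,0.005,0,0, 0,0,0,0,0.015,0,0, 0,0,0,0,0.03,0,0, 0,0,0,0,0.045,0,0, 0,0,0,0,0.06,0,0, 0,0,0,0,0.075,0,0, 0,0,0,0,0.087,0,0, 0,0,0,0,0.096,0,0, 0,0,0,0,0.103,0,0, 0,0,0,0,0.107,0,0, 0,0,0,0,0.110,0,0, 0,0,0,0,0.110,0,0, 0,0,0,0,0.110,0,0, 0,0,0,0,0.110,0,0]'
```

```text
clock: 6.9
eef_pos: [0.6167, -0.1742, 0.0675]
orientation: [[-0.044, 0.999, -0.003], [0.999, 0.044, 0.002], [0.002, -0.003, -1.0]]
force: [-4.6, 1.3, 8.0]
opening: 0.133
grip_force: 24.8
```

```bash
python3 -m jog '[0,0,0,0,0.003,0,0, 0,0,0,0,0.003,0,0, 0,0,0,0,0.003,0,0]'
```

```text
clock: 7.2
eef_pos: [0.6167, -0.1742, 0.0674]
orientation: [[-0.043, 0.999, -0.008], [0.999, 0.043, 0.003], [0.003, -0.008, -1.0]]
force: [-9.5, 2.2, 13.1]
opening: 0.131
grip_force: 25.6
```

The cover is at its stop. I release the bar, rise and look into the case.

```bash
python3 -m jog '[0,0,0,0,-0.003,0,0.4, 0,0,0,0,-0.003,0,0.4, 0,0,0,0,-0.003,0,0.4, 0,0,0,0,-0.003,0,0.4, 0,0,0,0,-0.003,-0.03,0.4, 0,0,0,0,-0.003,-0.07,0.4, 0,0,0,-0.01,-0.02,-0.11,0.4, 0,0,0,-0.02,-0.05,-0.15,0.4, 0,0,0,-0.032,-0.083,-0.19,0.6, 0,0,0,-0.032,-0.083,-0.22,0.6, 0,0,0,-0.032,-0.083,-0.233,0.6, 0,0,0,-0.032,-0.083,-0.233,0.6, 0,0,0,-0.032,-0.083,-0.233,0.6, 0,0,0,-0.032,-0.083,-0.233,0.6]'; python3 snap.py w4
```

```text
clock: 8.6
eef_pos: [0.5396, -0.2085, 0.2972]
orientation: [[-0.045, 0.999, -0.004], [0.999, 0.045, 0.001], [0.001, -0.004, -1.0]]
force: [0.9, 0.1, -0.2]
opening: 0.6
grip_force: 0.0
[ 0.5396 -0.2085  0.2972] 0.0048
```

View pics/w4.png

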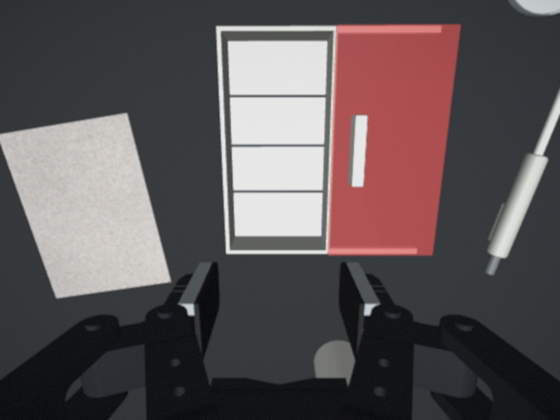

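The case is open with four empty bays. The dividers are at rows 96, 145 and 191, the floor spans columns 229 to 327, and the cover is clear of the bays with its bar at (359,151).

```bash
python3 - <<'E'
from h import *
import pickle
np.set_printoptions(precision=4,suppress=True)
im=cv2.imread("pics/w4.png");s,c=pickle.load(open("w4.pkl","rb"));g=im.min(2).astype(float)
t=ctrl.read_camera("top");cv2.imwrite("pics/top4.png",t);ct=ctrl.get_calibration("top");gt=t.min(2).astype(float)
def dips(prof,a,b):
    o=[]
    for i in range(a+2,b-2):
        if prof[i]==prof[i-2:i+3].min() and prof[max(a,i-5)]-prof[i]>15 and prof[min(b,i+5)]-prof[i]>15:
            w=prof.max()-prof[i-2:i+3];w=w-w.min();o.append((w*np.arange(i-2,i+3)).sum()/w.sum())
    return o
for col in(240,278,316):
    d=dips(g[:,col],45,232);print(col,[onz(c,(col,v),.005)[:2] for v in d])
    q=[proj(ct,onz(c,(col,v),.005)) for v in d]
    for v,uv in zip(d,q):
        r=int(round(uv[1]));x0=int(uv[0])-8;row=gt[r,x0:x0+17];i=row.argmin();w=(row.max()-row[max(0,i-1):i+2]);u=x0+(w*np.arange(max(0,i-1),i-1+len(w)+0)).sum()/w.sum() if i>0 else 0
        print("  top pred",uv,"found col",u,row.min(),"tri z",tri(c,(col,v),ct,(u,uv[1]))[0])
for v in(60,120,170,215):
    x=np.nonzero(g[v,224:332]>185)[0]+224
    # floor: longest run
    seg=np.split(x,np.nonzero(np.diff(x)>1)[0]+1);sgm=max(seg,key=len);print(v,onz(c,(sgm[0]-.5,v),.005)[:2],onz(c,(sgm[-1]+.5,v),.005)[:2])
E
```

```text
240 [array([ 0.4911, -0.1225]), array([ 0.492 , -0.1789]), array([ 0.4929, -0.2347])]
  top pred [341.3734 217.0493] found col 340.73856209150324 161.0 tri z [ 0.4912 -0.1219  0.0028]
  top pred [365.0422 215.1947] found col 364.04455445544556 109.0 tri z [ 0.4922 -0.1782  0.0024]
  top pred [388.4261 213.3626] found col 387.65365853658534 140.0 tri z [ 0.493  -0.234   0.0041]
278 [array([ 0.5348, -0.1205]), array([ 0.5374, -0.1766]), array([ 0.5399, -0.2325])]
  top pred [338.7896 199.1774] found col 337.97109826589593 115.0 tri z [ 0.5353 -0.1198  0.0012]
  top pred [362.0352 196.7076] found col 361.4450261780105 147.0 tri z [ 0.5377 -0.1762  0.0026]
  top pred [385.157 194.251] found col 384.4972677595628 162.0 tri z [ 0.5401 -0.232   0.0037]
316 [array([ 0.5786, -0.1185]), array([ 0.5827, -0.1745]), array([ 0.5869, -0.2303])]
  top pred [336.2452 181.6382] found col 335.65841584158414 142.0 tri z [ 0.5793 -0.118   0.0013]
  top pred [359.1795 178.5686] found col 358.66497461928935 144.0 tri z [ 0.5834 -0.1744  0.0018]
  top pred [381.9922 175.5152] found col 381.58762886597935 162.0 tri z [ 0.5872 -0.2302  0.0034]
60 [ 0.4775 -0.0851] [ 0.5864 -0.0801]
120 [ 0.4804 -0.1502] [ 0.5905 -0.1452]
170 [ 0.4834 -0.209 ] [ 0.5928 -0.2039]
215 [ 0.4865 -0.2659] [ 0.5961 -0.2608]
```

Case centre is (0.5364, -0.1765), yaw 0.046. Now to the vial, bound for bay y = -84.

```bash
python3 -m jog '[0,0,0,0.015,0,0,0.65, 0,0,-2.9,0.045,-0.004,0.01,0.65, 0,0,-2.9,0.085,-0.008,0.025,0.65, 0,0,-2.9,0.13,-0.012,0.04,0.65, 0,0,-2.9,0.175,-0.016,0.055,0.65, 0,0,-2.9,0.22,-0.02,0.07,0.65, 0,0,-2.9,0.265,-0.025,0.085,0.65, 0,0,-2.9,0.31,-0.03,0.1,0.65, 0,0,-2.9,0.355,-0.035,0.12,0.65, 0,0,-2.9,0.4,-0.04,0.14,0.65, 0,0,-2.9,0.435,-0.044,0.155,0.65, 0,0,-2.9,0.46,-0.046,0.17,0.65, 0,0,-2.9,0.4745,-0.046,0.177,0.65, 0,0,-2.9,0.4745,-0.046,0.177,0.65, 0,0,-2.9,0.4745,-0.046,0.177,0.65, 0,0,-2.9,0.4745,-0.046,0.177,0.65]' 25
```

```text
clock: 10.3
eef_pos: [0.4742, 0.2603, 0.1231]
orientation: [[-0.091, 0.996, 0.001], [0.996, 0.091, -0.0], [-0.001, 0.001, -1.0]]
force: [0.1, -0.5, 0.4]
opening: 0.651
grip_force: 0.0
```

```bash
python3 -m jog '[0,0,0,0.003,-0.001,0.015,0.65, 0,0,0,0.003,-0.001,0.035,0.65, 0,0,0,0.003,-0.001,0.055,0.65, 0,0,0,0.003,-0.001,0.075,0.65, 0,0,0,0.003,-0.001,0.09,0.65, 0,0,0,0.003,-0.001,0.099,0.65, 0,0,0,0.003,-0.001,0.101,0.65, 0,0,0,0.003,-0.001,0.101,0.65, 0,0,0,0.003,-0.001,0.101,0.2, 0,0,0,0.003,-0.001,0.101,0.2, 0,0,0,0.003,-0.001,0.101,0.2, 0,0,0,0.003,-0.001,0.101,0.2, 0,0,0,0.003,-0.001,0.101,0.2, 0,0,0,0.003,-0.001,0.101,0.2, 0,0,0,0.003,-0.001,0.101,0.2]' 25
```

```text
clock: 11.8
eef_pos: [0.4725, 0.2654, 0.0221]
orientation: [[-0.094, 0.996, 0.001], [0.996, 0.094, 0.001], [0.001, 0.001, -1.0]]
force: [-1.4, -0.1, 5.5]
opening: 0.273
grip_force: 24.5
```

```bash
python3 -m jog '[0,0,0,0,0,-0.01,0.2, 0,0,0,0,0,-0.035,0.2, 0,0,0,0,0,-0.065,0.2, 0,0,0,-0.01,0,-0.09,0.2, 0,0,0,-0.035,0.002,-0.105,0.2, 0,0,2.9,-0.07,0.003,-0.11,0.2, 0,0,2.9,-0.11,0.005,-0.11,0.2, 0,0,2.9,-0.155,0.006,-0.11,0.2, 0,0,2.9,-0.2,0.008,-0.11,0.2, 0,0,2.9,-0.245,0.01,-0.11,0.2, 0,0,2.9,-0.29,0.011,-0.11,0.2, 0,0,2.9,-0.335,0.013,-0.11,0.2, 0,0,2.9,-0.38,0.014,-0.11,0.2, 0,0,2.9,-0.42,0.016,-0.11,0.2, 0,0,2.9,-0.46,0.017,-0.11,0.2, 0,0,2.9,-0.495,0.018,-0.11,0.2, 0,0,2.9,-0.517,0.018,-0.11,0.2, 0,0,2.9,-0.529,0.018,-0.11,0.2, 0,0,2.9,-0.529,0.018,-0.11,0.2, 0,0,2.9,-0.529,0.018,-0.11,0.2]'; python3 -m jog '[0,0,0,0,0,0,0.2, 0,0,0,0,0,0,0.2]'
```

```text
clock: 13.8
eef_pos: [0.5395, -0.2581, 0.1312]
orientation: [[-0.045, 0.999, -0.001], [0.999, 0.045, 0.002], [0.002, -0.001, -1.0]]
force: [-0.3, 0.2, 0.4]
opening: 0.271
grip_force: 24.6
clock: 14.0
eef_pos: [0.5398, -0.2578, 0.1312]
orientation: [[-0.046, 0.999, -0.001], [0.999, 0.046, 0.001], [0.001, -0.0, -1.0]]
force: [1.1, -0.0, -1.1]
opening: 0.271
grip_force: 24.6
```

```bash
python3 -m jog '[0,0,0,-0.001,0,0.015,0.2, 0,0,0,-0.001,0,0.04,0.2, 0,0,0,-0.001,0,0.065,0.2, 0,0,0,-0.001,0,0.085,0.2, 0,0,0,-0.001,0,0.1,0.2, 0,0,0,-0.001,0,0.108,0.2, 0,0,0,-0.001,0,0.113,0.2, 0,0,0,-0.001,0,0.116,0.2, 0,0,0,-0.001,0,0.117,0.2, 0,0,0,-0.001,0,0.117,0.2, 0,0,0,-0.001,0,0.117,0.2, 0,0,0,-0.001,0,0.117,0.2]'; python3 -m jog '[0,0,0,0,0,0,0.35, 0,0,0,0,0,0,0.5, 0,0,0,0,0,0,0.6, 0,0,0,0,0,0,0.6, 0,0,0,0,0,-0.01,0.6, 0,0,0,0,0,-0.035,0.6, 0,0,0,0,0,-0.07,0.6, 0,0,0,0,0,-0.1,0.6, 0,0,0,0,0,-0.115,0.6, 0,0,0,0,0,-0.117,0.6]'
```

```text
clock: 15.2
eef_pos: [0.5401, -0.2609, 0.0148]
orientation: [[-0.043, 0.999, 0.001], [0.999, 0.043, -0.0], [-0.0, 0.001, -1.0]]
force: [0.6, 0.2, -0.4]
opening: 0.279
grip_force: 24.6
clock: 16.2
eef_pos: [0.541, -0.2614, 0.1336]
orientation: [[-0.044, 0.999, 0.004], [0.999, 0.044, -0.002], [-0.002, 0.004, -1.0]]
force: [-0.1, -0.2, 0.6]
opening: 0.598
grip_force: 0.0
```

```bash
python3 -m jog '[0,0,0,0.015,0,0,0.65, 0,0,-2.9,0.045,-0.004,0,0.65, 0,0,-2.9,0.085,-0.008,0,0.65, 0,0,-2.9,0.13,-0.012,0,0.65, 0,0,-2.9,0.175,-0.016,0,0.65, 0,0,-2.9,0.22,-0.02,0,0.65, 0,0,-2.9,0.265,-0.025,0,0.65, 0,0,-2.9,0.31,-0.03,0,0.65, 0,0,-2.9,0.355,-0.035,0,0.65, 0,0,-2.9,0.4,-0.039,0,0.65, 0,0,-2.9,0.435,-0.043,0,0.65, 0,0,-2.9,0.46,-0.043,0,0.65, 0,0,-2.9,0.475,-0.043,0,0.65, 0,0,-2.9,0.475,-0.043,0,0.65, 0,0,-2.9,0.475,-0.043,0,0.65, 0,0,-2.9,0.475,-0.043,0,0.65]' 25; python3 snap.py w5; python3 - <<'E'
from h import *
cv2.imwrite("pics/side5.png",ctrl.read_camera("side"))
cv2.imwrite("pics/top5.png",ctrl.read_camera("top"))
E
```

```text
clock: 17.8
eef_pos: [0.476, 0.2097, 0.1311]
orientation: [[-0.091, 0.996, -0.001], [0.996, 0.091, -0.001], [-0.001, -0.001, -1.0]]
force: [-0.3, -0.5, 0.3]
opening: 0.643
grip_force: 0.0
[0.476  0.2097 0.1311] 0.0059
```

View pics/top5.png

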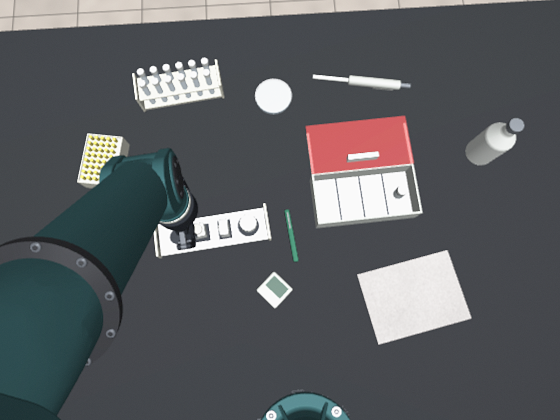

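The top view shows the vial upright in the right-end bay at about (399,192). Next the bottle.

```bash
python3 -m jog '[0,0,0,0,0.001,0.015,0.65, 0,0,0,0,0.001,0.035,0.65, 0,0,0,0,0.001,0.06,0.65, 0,0,0,0,0.001,0.085,0.65, 0,0,0,0,0.001,0.1,0.65, 0,0,0,0,0.001,0.11,0.65, 0,0,0,0,0.001,0.113,0.65, 0,0,0,0,0.001,0.113,0.65, 0,0,0,0,0.001,0.113,0.25, 0,0,0,0,0.001,0.113,0.25, 0,0,0,0,0.001,0.113,0.25, 0,0,0,0,0.001,0.113,0.25, 0,0,0,0,0.001,0.113,0.25, 0,0,0,0,0.001,0.113,0.25]' 25
```

```text
clock: 19.35
eef_pos: [0.4777, 0.2122, 0.0191]
orientation: [[-0.094, 0.996, 0.001], [0.996, 0.094, 0.001], [0.001, 0.001, -1.0]]
force: [0.4, -0.3, 6.2]
opening: 0.345
grip_force: 25.8
```

```bash
python3 -m jog '[0,0,0,0,0,-0.01,0.25, 0,0,0,0,0,-0.035,0.25, 0,0,0,0,0,-0.065,0.25, 0,0,0,-0.01,0,-0.09,0.25, 0,0,0,-0.035,0.002,-0.105,0.25, 0,0,2.9,-0.07,0.003,-0.11,0.25, 0,0,2.9,-0.11,0.005,-0.11,0.25, 0,0,2.9,-0.15,0.007,-0.11,0.25, 0,0,2.9,-0.19,0.009,-0.11,0.25, 0,0,2.9,-0.23,0.011,-0.11,0.25, 0,0,2.9,-0.27,0.013,-0.11,0.25, 0,0,2.9,-0.31,0.015,-0.11,0.25, 0,0,2.9,-0.35,0.017,-0.11,0.25, 0,0,2.9,-0.38,0.019,-0.11,0.25, 0,0,2.9,-0.405,0.0205,-0.11,0.25, 0,0,2.9,-0.42,0.0205,-0.11,0.25, 0,0,2.9,-0.42,0.0205,-0.11,0.25, 0,0,2.9,-0.42,0.0205,-0.11,0.25, 0,0,2.9,-0.42,0.0205,-0.11,0.25]'; python3 -m jog '[0,0,0,0,0,0.015,0.25, 0,0,0,0,0,0.04,0.25, 0,0,0,0,0,0.065,0.25, 0,0,0,0,0,0.085,0.25, 0,0,0,0,0,0.1,0.25, 0,0,0,0,0,0.109,0.25, 0,0,0,0,0,0.115,0.25, 0,0,0,0,0,0.117,0.25, 0,0,0,0,0,0.118,0.25, 0,0,0,0,0,0.118,0.25, 0,0,0,0,0,0.118,0.25]'
```

```text
clock: 21.25
eef_pos: [0.5368, -0.2019, 0.1281]
orientation: [[-0.046, 0.999, -0.001], [0.999, 0.046, 0.002], [0.002, -0.001, -1.0]]
force: [-0.4, 0.6, -0.3]
opening: 0.345
grip_force: 25.0
clock: 22.35
eef_pos: [0.5374, -0.2044, 0.0109]
orientation: [[-0.043, 0.999, 0.001], [0.999, 0.043, -0.0], [-0.0, 0.001, -1.0]]
force: [0.4, -1.1, -0.7]
opening: 0.348
grip_force: 25.0
```

```bash
python3 -m jog '[0,0,0,0,0,0,0.4, 0,0,0,0,0,0,0.55, 0,0,0,0,0,0,0.65, 0,0,0,0,0,0,0.65, 0,0,0,0,0,-0.01,0.65, 0,0,0,0,0,-0.035,0.65, 0,0,0,0,0,-0.07,0.65, 0,0,0,0,0,-0.1,0.65, 0,0,0,0.015,0,-0.117,0.65, 0,0,0,0.045,-0.003,-0.117,0.65, 0,0,-2.9,0.085,-0.009,-0.117,0.65, 0,0,-2.9,0.13,-0.014,-0.117,0.65, 0,0,-2.9,0.175,-0.02,-0.117,0.65, 0,0,-2.9,0.22,-0.026,-0.117,0.65, 0,0,-2.9,0.265,-0.032,-0.117,0.65, 0,0,-2.9,0.305,-0.038,-0.117,0.65, 0,0,-2.9,0.335,-0.042,-0.117,0.65, 0,0,-2.9,0.358,-0.043,-0.117,0.65, 0,0,-2.9,0.358,-0.043,-0.117,0.65, 0,0,-2.9,0.358,-0.043,-0.117,0.65]'; python3 -m jog '[0,0,0,0,0,0.015,0.65, 0,0,0,0,0,0.035,0.65, 0,0,0,0,0,0.06,0.65, 0,0,0,0,0,0.07,0.65, 0,0,0,0,0,0.07,0.65]'
```

```text
clock: 24.35
eef_pos: [0.4786, 0.1517, 0.1278]
orientation: [[-0.095, 0.995, 0.001], [0.995, 0.095, 0.0], [-0.0, 0.001, -1.0]]
force: [-0.4, -0.5, -0.3]
opening: 0.647
grip_force: 0.0
clock: 24.85
eef_pos: [0.478, 0.1497, 0.0565]
orientation: [[-0.091, 0.996, -0.002], [0.996, 0.091, -0.001], [-0.001, -0.002, -1.0]]
force: [-0.4, 0.3, 0.4]
opening: 0.651
grip_force: 0.0
```

```bash
python3 -m jog '[0,0,0,0.001,0.001,0.015,0.65, 0,0,0,0.001,0.001,0.028,0.65, 0,0,0,0.001,0.001,0.035,0.65, 0,0,0,0.001,0.001,0.036,0.65, 0,0,0,0.001,0.001,0.036,0.65, 0,0,0,0.001,0.001,0.036,0.3, 0,0,0,0.001,0.001,0.036,0.3, 0,0,0,0.001,0.001,0.036,0.3, 0,0,0,0.001,0.001,0.036,0.3, 0,0,0,0.001,0.001,0.036,0.3, 0,0,0,0.001,0.001,0.036,0.3]' 25
```

```text
clock: 25.95
eef_pos: [0.4797, 0.1527, 0.0218]
orientation: [[-0.094, 0.996, 0.001], [0.996, 0.094, 0.0], [0.0, 0.001, -1.0]]
force: [-0.2, 0.1, 5.8]
opening: 0.394
grip_force: 25.8
```

```bash
python3 -m jog '[0,0,0,0,0,-0.01,0.3, 0,0,0,0,0,-0.035,0.3, 0,0,0,0,0,-0.065,0.3, 0,0,0,-0.01,0,-0.09,0.3, 0,0,0,-0.035,0.003,-0.105,0.3, 0,0,2.9,-0.07,0.006,-0.11,0.3, 0,0,2.9,-0.11,0.01,-0.11,0.3, 0,0,2.9,-0.15,0.014,-0.11,0.3, 0,0,2.9,-0.19,0.018,-0.11,0.3, 0,0,2.9,-0.23,0.022,-0.11,0.3, 0,0,2.9,-0.265,0.025,-0.11,0.3, 0,0,2.9,-0.29,0.027,-0.11,0.3, 0,0,2.9,-0.304,0.027,-0.11,0.3, 0,0,2.9,-0.304,0.027,-0.11,0.3, 0,0,2.9,-0.304,0.027,-0.11,0.3, 0,0,2.9,-0.304,0.027,-0.11,0.3]'; python3 -m jog '[0,0,0,0,0,0.015,0.3, 0,0,0,0,0,0.04,0.3, 0,0,0,0,0,0.065,0.3, 0,0,0,0,0,0.085,0.3, 0,0,0,0,0,0.1,0.3, 0,0,0,0,0,0.109,0.3, 0,0,0,0,0,0.115,0.3, 0,0,0,0,0,0.117,0.3, 0,0,0,0,0,0.118,0.3, 0,0,0,0,0,0.118,0.3, 0,0,0,0,0,0.118,0.3]'
```

```text
clock: 27.55
eef_pos: [0.5345, -0.1451, 0.1311]
orientation: [[-0.046, 0.999, -0.001], [0.999, 0.046, 0.002], [0.002, -0.001, -1.0]]
force: [-0.3, 0.7, -0.7]
opening: 0.396
grip_force: 25.1
clock: 28.65
eef_pos: [0.5352, -0.1476, 0.0139]
orientation: [[-0.043, 0.999, 0.001], [0.999, 0.043, -0.0], [-0.0, 0.001, -1.0]]
force: [-1.3, -0.4, -0.6]
opening: 0.397
grip_force: 25.1
```

```bash
python3 -m jog '[0,0,0,0,0,0,0.45, 0,0,0,0,0,0,0.55, 0,0,0,0,0,0,0.65, 0,0,0,0,0,0,0.65, 0,0,0,0,0,-0.01,0.65, 0,0,0,0,0,-0.035,0.65, 0,0,0,0,0,-0.07,0.65, 0,0,0,0,0,-0.1,0.65, 0,0,0,0.015,0,-0.117,0.65, 0,0,0,0.045,-0.004,-0.117,0.65, 0,0,-2.9,0.085,-0.012,-0.117,0.7, 0,0,-2.9,0.13,-0.02,-0.117,0.7, 0,0,-2.9,0.17,-0.026,-0.117,0.7, 0,0,-2.9,0.205,-0.032,-0.117,0.7, 0,0,-2.9,0.23,-0.037,-0.117,0.7, 0,0,-2.9,0.245,-0.037,-0.117,0.7, 0,0,-2.9,0.245,-0.037,-0.117,0.7, 0,0,-2.9,0.245,-0.037,-0.117,0.7]'; python3 -m jog '[0,0,0,0,0,0.015,0.7, 0,0,0,0,0,0.035,0.7, 0,0,0,0,0,0.06,0.7, 0,0,0,0,0,0.07,0.7, 0,0,0,0,0,0.07,0.7]'
```

```text
clock: 30.45
eef_pos: [0.4874, 0.0953, 0.1308]
orientation: [[-0.094, 0.996, 0.001], [0.996, 0.094, -0.0], [-0.0, 0.001, -1.0]]
force: [0.4, -0.5, -0.4]
opening: 0.701
grip_force: 0.0
clock: 30.95
eef_pos: [0.4866, 0.094, 0.0595]
orientation: [[-0.091, 0.996, -0.002], [0.996, 0.091, -0.001], [-0.001, -0.002, -1.0]]
force: [-0.0, 0.6, 0.7]
opening: 0.703
grip_force: 0.0
```

```bash
python3 -m jog '[0,0,0,0.001,0.001,0.015,0.7, 0,0,0,0.001,0.001,0.03,0.7, 0,0,0,0.001,0.001,0.04,0.7, 0,0,0,0.001,0.001,0.043,0.7, 0,0,0,0.001,0.001,0.043,0.7, 0,0,0,0.001,0.001,0.043,0.35, 0,0,0,0.001,0.001,0.043,0.35, 0,0,0,0.001,0.001,0.043,0.35, 0,0,0,0.001,0.001,0.043,0.35, 0,0,0,0.001,0.001,0.043,0.35, 0,0,0,0.001,0.001,0.043,0.35]' 25
```

```text
clock: 32.05
eef_pos: [0.4885, 0.0968, 0.018]
orientation: [[-0.094, 0.996, 0.001], [0.996, 0.094, 0.0], [0.0, 0.001, -1.0]]
force: [0.2, -0.6, 6.8]
opening: 0.433
grip_force: 24.8
```

```bash
python3 -m jog '[0,0,0,0,0,-0.01,0.35, 0,0,0,0,0,-0.035,0.35, 0,0,0,0,0,-0.065,0.35, 0,0,0,-0.01,0,-0.09,0.35, 0,0,0,-0.035,0.004,-0.105,0.35, 0,0,2.9,-0.07,0.009,-0.11,0.35, 0,0,2.9,-0.105,0.014,-0.11,0.35, 0,0,2.9,-0.14,0.019,-0.11,0.35, 0,0,2.9,-0.165,0.023,-0.11,0.35, 0,0,2.9,-0.183,0.026,-0.11,0.35, 0,0,2.9,-0.192,0.026,-0.11,0.35, 0,0,2.9,-0.192,0.026,-0.11,0.35, 0,0,2.9,-0.192,0.026,-0.11,0.35, 0,0,2.9,-0.192,0.026,-0.11,0.35]'; python3 -m jog '[0,0,0,0,0,0.015,0.35, 0,0,0,0,0,0.04,0.35, 0,0,0,0,0,0.065,0.35, 0,0,0,0,0,0.085,0.35, 0,0,0,0,0,0.1,0.35, 0,0,0,0,0,0.109,0.35, 0,0,0,0,0,0.115,0.35, 0,0,0,0,0,0.117,0.35, 0,0,0,0,0,0.118,0.35, 0,0,0,0,0,0.118,0.35, 0,0,0,0,0,0.118,0.35]'
```

```text
clock: 33.45
eef_pos: [0.5317, -0.0902, 0.1272]
orientation: [[-0.046, 0.999, -0.001], [0.999, 0.046, 0.001], [0.001, -0.001, -1.0]]
force: [-0.2, 0.2, -0.9]
opening: 0.432
grip_force: 25.2
clock: 34.55
eef_pos: [0.5324, -0.0919, 0.0098]
orientation: [[-0.044, 0.999, 0.001], [0.999, 0.044, -0.0], [-0.0, 0.001, -1.0]]
force: [0.7, 0.3, -1.2]
opening: 0.434
grip_force: 25.2
```

```bash
python3 -m jog '[0,0,0,0,0,0,0.5, 0,0,0,0,0,0,0.6, 0,0,0,0,0,0,0.7, 0,0,0,0,0,0,0.7, 0,0,0,0,0,-0.01,0.7, 0,0,0,0,0,-0.035,0.7, 0,0,0,0,0,-0.07,0.7, 0,0,0,0,0,-0.11,0.7, 0,0,0,-0.02,0,-0.15,0.7, 0,0,0,-0.05,0,-0.19,0.7, 0,0,0,-0.08,0,-0.23,0.7, 0,0,0,-0.105,0,-0.265,0.7, 0,0,0,-0.117,0.002,-0.287,0.7, 0,0,0,-0.117,0.002,-0.287,0.7, 0,0,0,-0.117,0.002,-0.287,0.7, 0,0,0,-0.117,0.002,-0.287,0.7]'; python3 snap.py w6
```

```text
clock: 36.15
eef_pos: [0.5384, -0.207, 0.2951]
orientation: [[-0.045, 0.999, -0.002], [0.999, 0.045, 0.002], [0.002, -0.002, -1.0]]
force: [0.2, 0.4, -0.4]
opening: 0.698
grip_force: 0.0
[ 0.5384 -0.207   0.2951] 0.0103
```

View pics/w6.png

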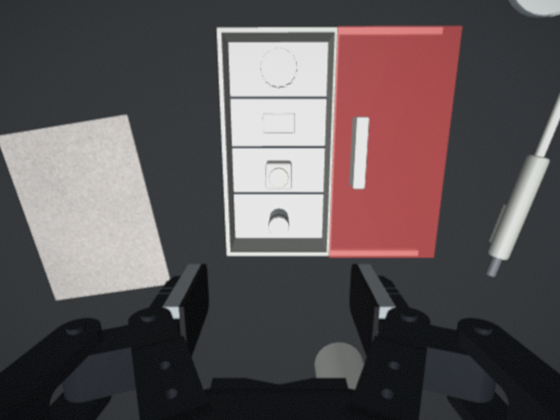

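The case row, left end at the top, shows jar (279,67), mailer (279,123), bottle (278,177) and vial (279,225), each upright in its bay. Now checking the centring numerically.

```bash
python3 - <<'E'
from h import *
import pickle
np.set_printoptions(precision=4,suppress=True)
s,c=pickle.load(open("w6.pkl","rb"));C=np.array([.5364,-.1765]);ex=np.array([.9989,.046]);ey=np.array([-.046,.9989])
for n,u,z in[("jar",(279,67),.039),("mailer",(279,123),.047),("bottle",(278,177),.047),("vial",(279,225.5),.049),("bar",(361,153),.085)]:
    p=onz(c,u,z)[:2];d=p-C;print(n,p,"case",d@ex,d@ey)
E
```

```text
jar [ 0.534  -0.0924] case 0.0014356456325073388 0.0841372951062524
mailer [ 0.5366 -0.1483] case 0.0014540578758512807 0.02812703710882269
bottle [ 0.5381 -0.2059] case 0.0003595255496424115 -0.029419414028014353
vial [ 0.5418 -0.261 ] case 0.0014679466113299896 -0.08466611160540317
bar [ 0.6177 -0.1721] case 0.0814443465557642 0.0006580001181673224
```

All are within 2 mm of the bay centres. Closing the cover.

```bash
python3 -m jog '[0,0,0,0.01,0.02,0.02,0.4, 0,0,0,0.02,0.05,0.05,0.4, 0,0,0,0.029,0.08,0.085,0.4, 0,0,0,0.029,0.08,0.125,0.4, 0,0,0,0.029,0.08,0.165,0.4, 0,0,0,0.029,0.08,0.2,0.4, 0,0,0,0.029,0.08,0.22,0.4, 0,0,0,0.029,0.08,0.227,0.4, 0,0,0,0.029,0.08,0.227,0.4, 0,0,0,0.029,0.08,0.227,0.4]' 20; python3 -m jog '[0,0,0,0,0,0,0, 0,0,0,0,0,0,0, 0,0,0,0,0,0,0, 0,0,0,0,0,0,0, 0,0,0,0,0,0,0, 0,0,0,0,0,0,0]' 20
```

```text
clock: 37.2
eef_pos: [0.6183, -0.1763, 0.0699]
orientation: [[-0.044, 0.999, 0.001], [0.999, 0.044, -0.0], [-0.0, 0.001, -1.0]]
force: [-0.2, -0.2, 0.4]
opening: 0.399
grip_force: 0.0
clock: 37.8
eef_pos: [0.6168, -0.1766, 0.0707]
orientation: [[-0.043, 0.999, -0.001], [0.999, 0.043, 0.0], [0.001, -0.001, -1.0]]
force: [-3.7, 0.6, 5.9]
opening: 0.132
grip_force: 23.6
```

```bash
python3 -m jog '[0,0,0,0,-0.005,0,0, 0,0,0,0,-0.015,0,0, 0,0,0,0,-0.03,0,0, 0,0,0,0,-0.045,0,0, 0,0,0,0,-0.06,0,0, 0,0,0,0,-0.075,0,0, 0,0,0,0,-0.09,0,0, 0,0,0,0,-0.1,0,0, 0,0,0,0,-0.107,0,0, 0,0,0,0,-0.112,0,0, 0,0,0,0,-0.116,0,0, 0,0,0,0,-0.119,0,0, 0,0,0,0,-0.119,0,0, 0,0,0,0,-0.119,0,0]'; python3 -m jog '[0,0,0,0,-0.002,0,0, 0,0,0,0,-0.003,0,0, 0,0,0,0,-0.003,0,0, 0,0,0,0,-0.003,0,0]'
```

```text
clock: 39.2
eef_pos: [0.5008, -0.182, 0.0706]
orientation: [[-0.044, 0.999, 0.004], [0.999, 0.044, -0.001], [-0.001, 0.004, -1.0]]
force: [2.2, 0.3, 8.4]
opening: 0.135
grip_force: 23.9
clock: 39.6
eef_pos: [0.5008, -0.182, 0.0707]
orientation: [[-0.044, 0.999, 0.009], [0.999, 0.044, -0.002], [-0.003, 0.009, -1.0]]
force: [6.7, 1.2, 3.2]
opening: 0.134
grip_force: 23.3
```

```bash
python3 -m jog '[0,0,0,0,0,0,0.4, 0,0,0,0,0,0,0.4, 0,0,0,0,0,0,0.4, 0,0,0,0,0,0,0.4, 0,0,0,0,0,-0.03,0.4, 0,0,0,0,0,-0.07,0.4, 0,0,0,0,0.01,-0.11,0.4, 0,0,0,-0.01,0.02,-0.15,0.4, 0,0,0,-0.025,0.03,-0.19,0.6, 0,0,0,-0.025,0.036,-0.22,0.6, 0,0,0,-0.025,0.036,-0.228,0.6, 0,0,0,-0.025,0.036,-0.228,0.6, 0,0,0,-0.025,0.036,-0.228,0.6]'; python3 snap.py w7
```

```text
clock: 40.9
eef_pos: [0.5314, -0.2042, 0.2957]
orientation: [[-0.044, 0.999, -0.003], [0.999, 0.044, 0.001], [0.001, -0.003, -1.0]]
force: [-0.5, 1.1, -1.1]
opening: 0.598
grip_force: 0.0
[ 0.5314 -0.2042  0.2957] 0.0125
```

View pics/w7.png

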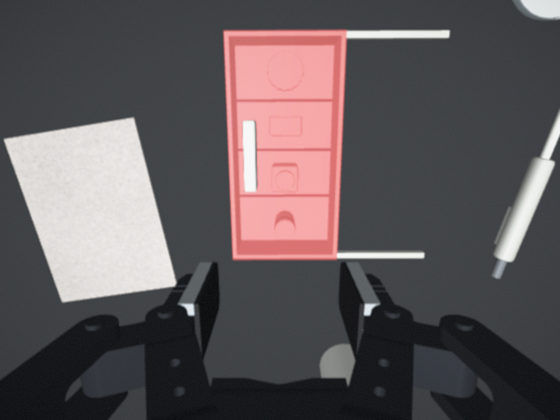

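The cover spans the whole case from (225,32) to (340,255), with no front wall showing. The four containers stand in order and undisturbed beneath it, so I'm handing in.

```bash
python3 -c "
from bench import ctrl
print(ctrl.sign_off())"
```

```text
the job is handed in; nothing more can be done
None
```

The job is handed in: the four containers stand upright in the case, left to right jar, mailer, bottle, vial, each within about 2 mm of its bay's middle, with the cover shut against its stop; it took about 41 s of the 115 s allowed.

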